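Build up the tonguing cutter set on the shaper spindle

ROBOT

A 6-joint arm with a two-finger parallel gripper is mounted at the origin on the work surface; the furniture and walls round the work are solid. World frame = base frame: x ahead of the robot, y to its left, z up, the work surface at z = 0. Lengths are in m, angles in degrees, forces in N, time in s.
With the tool pointing down it reaches from about 0.375 to 0.9 m from the base axis. Payload 3.1 kg.
Tool frame: the origin (TCP) lies on the centre line of the jaws, within the pads' length; the fingertips stand 17 mm ahead of it and the grasp point (between the pads) lies 2 mm behind it; z points along the fingers, y is the line along which they close (so a half turn about z gives the same grasp; the last joint's range is limited). The gripper opens to 87 mm and grips with 3 to 60 N. Pads are 19 mm wide; open, the fingers measure 117 mm over their backs; the gripper's body (75 mm by 190 mm) begins 51 mm behind the grasp point.
Start: joints at [55.147, 30.224, 82.088, -0, 67.689, -10.227], TCP at [0.26, 0.568, 0.24] pointing down, gripper open.
Joint ranges: [-176.69, 176.69], [-43.24, 126.21], [12.49, 139.97], [-82, 262], [0, 151.66], [-163.58, 163.58]. Speed limits (degrees/s): [159.86, 159.86, 180, 180, 180, 180].

INTERFACE

Orientations are given as a 3x3 rotation matrix whose columns are the frame's x, y, z axes.
In Python, from rig import bot, imaging, finder gives the robot as it stands. The module is installed in compiled form; this text tells all that it offers.
- The arm moves only by the tool play_rows, never from a script. Its argument "motion" is a list that holds one entry, the list of rows, each a list of 6 numbers: the shift along the tool's x, y, z in a scale on which 1.0 is 1 m, then the turn, a rotation vector about the tool's x, y, z in a scale on which 1.0 is 180 degrees. In form: [[[dx, dy, dz, wx, wy, wz], ...]]. A call has 1 to 8 rows; each row is the pose to reach, as a shift and turn from the pose commanded when the call began, along the tool's axes at that moment; what a row does not reach only later rows make up. A row lasts 1/12 s, in which the tool goes at most 41.7 mm and 7.16 degrees, less where a joint would pass 70% of its speed; a pose out of reach is approached as far as the arm can. A call with a gripper value outside its range is refused whole. "fingers" is the finger opening in m, from 0 to 0.087, set as the call begins (left out, the last holds). The fingers move at their own pace and stop on an object; the grip force is fixed at half the most. Time passes only in rows, so rows that repeat a pose let the fingers close. It gives the time, the measured TCP pose, the force, the opening and the grip force at its end, in the units of the state.
- bot.read_state(): the state, without advancing time (a new reading comes with each control period).
- imaging.capture(name): name is "side" or "top"; returns a dict with "frame" (400x640x3 uint8, red, green, blue), "camera_matrix" (3x3 intrinsics, pixels), "R" (3x3) and "t" (3): a world point X has camera coordinates R X + t. Camera axes: x right, y down, z forward; pixel columns grow to the right and rows downward; lengths in m; the calibration is good to about 2 mm. A picture is of the moment at which its call begins. There is no depth.
- bot.hand_in(): hands the job in; it is judged then, once.
Trained networks look in the newest picture that a camera, given by its name, has taken for a name from the list of things; names that differ only in an ending like _2 or _b are one class to them, and where a whole thing is asked for, a point or a joint stands for the part that bears it (a point fixed in the world has none). Each returns a list of dicts, best first, with "confidence" (0 to 1); they miss things now and then, are a little off and sometimes report something else, mostly with a low value. They report only what shows in the picture. A call takes as long as a camera call. They do not tell look-alikes from the thing itself.
- finder.recognise(camera, name): "at" ([x, y, z] in m, in world coordinates, good to about 4 mm: the middle of the surface that is visible of it).
- finder.outline_of(camera, name): "pixels" (400x640 bool, what is visible of it).
The state is a dict: "time_s": time; "joint_positions": joint angles; "qvel": joint speeds; "tau": joint torques, N m; "position": TCP position; "tcp_rot": TCP orientation; "force": force on the tool from outside, world axes, zero at the start; "moment": the same for the moment, N m; "opening": opening from 0.0 (shut) to 1.0 (fully open); "grasp_force": force on a finger pad.
Only numpy, scipy, OpenCV 4.12 (cv2) and the standard library are available. Lean on these libraries where they do the work, as an engineer would, in place of code of your own. Each camera call takes 0.05 s, during which the arm holds its last target. There are 200 camera calls.

TASK

Build the tonguing set on the upright spindle: the large cutter first, down on the stand's shoulder, then the tall collar that sets the thickness of the tongue, the small cutter, the flat collar as packing, and the clamping cap over the spindle's end; cutters hub up, each part lowered right down onto the one below and never dropped down the spindle. Leave the roll of tape and the spanner where they lie.

Things in the scene. Friction and masses are not known exactly. Their poses are not given: they have to be found in the camera images.
- spindle_stand: fixed stand: grey painted square plate 92 x 92 x 12 mm with four bolt heads, on it a round steel shoulder 48 mm across, its flat top (the seat) 20 mm above the bench; from the seat rises the steel spindle, 18 mm thick, tapering from 53 mm above the seat to a 7 mm tip 68 mm above the seat (88 mm above the bench). Origin: centre of the plate's underside, on the spindle's axis; z up.
- large_cutter: larger of two steel grooving cutters, lying flat, hub up: toothed disc 68 mm across and 6 mm thick with 12 teeth, on it a plain round hub 40 mm across and 8 mm high (14 mm in all), bore 21 mm right through. Take it by the hub. Origin: centre of its underside; z up along the bore.
- small_cutter: smaller of two steel grooving cutters, lying flat, hub up: toothed disc 54 mm across and 6 mm thick with 8 teeth, on it a plain round hub 36 mm across and 8 mm high (14 mm in all), bore 21 mm right through. Take it by the hub. Origin: centre of its underside; z up along the bore.
- tall_collar: tall spacing collar: plain steel ring 34 mm across and 18 mm high, bore 21 mm, standing on its end face. Origin: centre of its underside; z up along the bore.
- flat_collar: flat packing collar: plain steel ring 46 mm across and only 8 mm high, bore 21 mm, lying flat. Origin: centre of its underside; z up along the bore.
- clamp_cap: clamping cap, dark steel, flange down: round flange 46 mm across, 6 mm high; on it a hexagon 34 mm across flats, 16 mm high (22 mm in all); closed on top, blind hole 21 mm wide, 18 mm deep from below, slips (no thread) over the spindle's nose. Take it by two flats: x axis, and directions 60 degrees either side of it, are square to flats. Origin: centre of underside; z up.
- tape_roll: bystander: roll of red tape lying flat among the parts, 84 mm across, 21 mm high. Origin: centre of its underside.
- spanner: bystander: steel combination spanner, 166 x 27 x 8 mm, lying flat to the right of the parts, along its x axis. Origin: centre of its underside.
Things that resemble listed ones, but are neither listed nor needed, are in the scene too. There is more than one size of the flat_collar; the job needs the middle-sized.

How it is judged:
By the outcome, as a careful person would: the job done as asked, in the order asked, and still so for the second after the job is handed in, with the robot touching nothing.
It also fails if it takes over 112 s, if anything falls off the work surface, if the arm or the gripper's body presses on something with over 40 N, if the wrist force passes 120 N, or if a joint passes its speed limit or range.

## Working session

There is one attempt and no reset: what is moved stays moved. The work goes in short steps, Python scripts to look and compute and a tool call to move; the robot and the scene stay as the last step left them, time stands still between calls to the robot, and variables do not carry over. Pictures are saved under pics/ and viewed, at most 14 in all, crops included, and the job is handed in when it is done.

Besides the shell and the picture viewer there is one more tool, called after "Emit:" as name(argument=value, ...), one argument or row to a line, values as JSON. play_rows: Moves the arm, as the interface text tells. Its arguments: {"type":"object","properties":{"motion":{"type":"array"},"fingers":{"type":"number"}},"required":["motion"]}

```bash
mkdir -p pics
python3 - <<'E'
from rig import bot, imaging, finder
import cv2,json,numpy as np
s=bot.read_state(); print(s['time_s'],s['position'],np.round(s['tcp_rot'],3).tolist(),s['opening'])
for c in('top','side'):
    d=imaging.capture(c); cv2.imwrite(f'pics/{c}0.png',d['frame'][:,:,::-1])
    np.savez(f'{c}.npz',**d)
    print(c,d['camera_matrix'].tolist(),(-d['R'].T@d['t']).tolist(),d['R'].round(3).tolist())
for n in ['spindle_stand','large_cutter','small_cutter','tall_collar','flat_collar','clamp_cap','tape_roll','spanner']:
    for c in('top','side'):
        print(n,c,[(np.round(r['at'],4).tolist(),round(r['confidence'],2)) for r in finder.recognise(c,n)])
print(bot.read_state()['time_s'])
E
```

```text
0.0 [0.25999243 0.56761243 0.23856281] [[-0.909, 0.417, -0.001], [0.417, 0.909, -0.002], [0.0, -0.002, -1.0]] 1.0019995340485592
top [[508.9177116766613, 0.0, 316.3104864353972], [0.0, 508.9177116766613, 193.6714319095909], [0.0, 0.0, 1.0]] [0.371336848299626, -0.06366969951513214, 1.0318162759295624] [[0.016, -1.0, -0.004], [-0.986, -0.015, -0.163], [0.163, 0.006, -0.987]]
side [[455.8274550157882, 0.0, 325.37238411821767], [0.0, 455.8274550157882, 190.58131329994168], [0.0, 0.0, 1.0]] [0.3212370020217059, 0.5853001658536017, 0.6357376576050556] [[-0.942, -0.336, 0.008], [-0.228, 0.622, -0.749], [0.246, -0.707, -0.663]]
spindle_stand top [([0.4339, -0.1486, 0.013], 0.97), ([0.6568, -0.0858, 0.0079], 0.33)]
spindle_stand side [([0.4334, -0.1412, 0.0121], 0.62)]
large_cutter top [([0.6534, 0.122, 0.0078], 0.86)]
large_cutter side [([0.6556, 0.1338, 0.0014], 0.8)]
small_cutter top [([0.4345, 0.1319, 0.0086], 0.73), ([0.4586, 0.0148, 0.0106], 0.56)]
small_cutter side [([0.4363, 0.143, 0.0064], 0.8)]
tall_collar top [([0.5717, 0.0151, 0.0192], 0.51)]
tall_collar side [([0.5718, 0.0208, 0.0119], 0.64)]
flat_collar top [([0.3764, -0.2602, 0.014], 0.9), ([0.3973, -0.0507, 0.0092], 0.57), ([0.4606, 0.0197, 0.0083], 0.56)]
flat_collar side [([0.3719, -0.2549, 0.0105], 0.98), ([0.3928, -0.0472, 0.0057], 0.72), ([0.4517, 0.0222, 0.0091], 0.6)]
clamp_cap top [([0.6837, 0.0196, 0.0203], 0.7)]
clamp_cap side [([0.684, 0.0328, 0.0178], 0.61)]
tape_roll top [([0.5374, 0.14, 0.0206], 0.84)]
tape_roll side [([0.5341, 0.1491, 0.0154], 0.82)]
spanner top [([0.6581, -0.0864, 0.0072], 0.66)]
spanner side [([0.656, -0.0866, 0.0073], 0.63)]
0.9
```

View pics/top0.png

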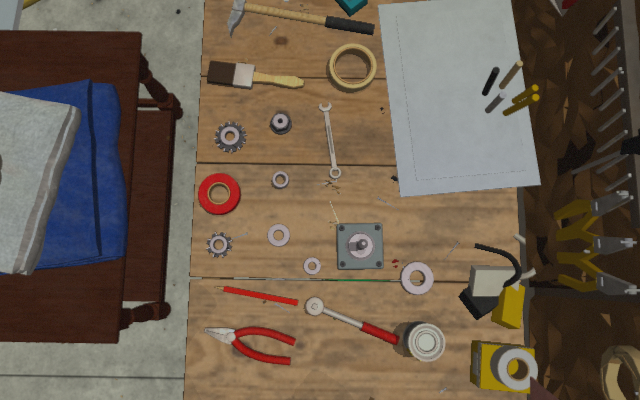

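View pics/side0.png

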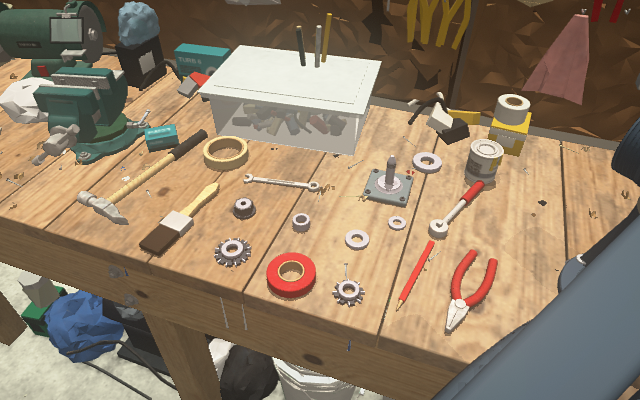

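The parts lie in the left half of the top view: large cutter (230,136), cap (280,122), tall collar (280,180), small cutter (219,244), middle flat collar (278,235). The stand is at (360,245). Two decoy rings are at (312,266) and (417,277). Next I refine the positions from the outlines.

```bash
cat > h.py <<'E'
import numpy as np,cv2
from scipy.optimize import least_squares
PARTS={'large_cutter':[(.033,0,.006),(.020,.006,.014)],'small_cutter':[(.026,0,.006),(.018,.006,.014)],
'tall_collar':[(.017,0,.018)],'flat_collar':[(.023,0,.008)],'clamp_cap':[(.023,0,.006),(.0185,.006,.022)],
'spindle_stand':[('sq',0,.012),(.024,.012,.02),(.009,.02,.073),((.009,.0035),.073,.088)],'tape_roll':[(.042,0,.021)]}
def proj(d,X):
    c=np.asarray(X)@d['R'].T+d['t']; p=c@d['camera_matrix'].T; return p[:,:2]/p[:,2:]
def pts(r,z0,z1,yaw=0):
    if r=='sq':
        a=np.radians(yaw+45+90*np.arange(4)); r=.046*2**.5
    else: a=np.linspace(0,2*np.pi,49)[:-1]
    ra,rb=r if isinstance(r,tuple) else (r,r)
    return np.vstack([np.c_[q*np.cos(a),q*np.sin(a),0*a+z] for q,z in((ra,z0),(rb,z1))])
def render(d,name,xy,yaw=0,z=0,S=4):
    m=np.zeros((400*S,640*S),np.uint8)
    for r,a,b in PARTS[name]:
        p=proj(d,pts(r,a,b,yaw)+[xy[0],xy[1],z]); h=cv2.convexHull(((p+.5)*S*16).astype(np.int32))
        cv2.fillConvexPoly(m,h,1,shift=4)
    return m
def cen(m,S):
    M=cv2.moments(m,True); return np.array([M['m10'],M['m01']])/M['m00']/S-(.5 if S>1 else 0)
def fill(mask):
    c,_=cv2.findContours(mask.astype(np.uint8),cv2.RETR_EXTERNAL,cv2.CHAIN_APPROX_NONE)
    c=max(c,key=cv2.contourArea); m=np.zeros((400,640),np.uint8); cv2.drawContours(m,[c],-1,1,-1); return m
def locate(d,name,mask,xy,yaw=0):
    m=fill(mask); t=cen(m,1); xy=np.array(xy[:2],float)
    for _ in range(4):
        e=t-cen(render(d,name,xy,yaw),4)
        J=np.array([(proj(d,[[xy[0]+a,xy[1]+b,.01]])-proj(d,[[xy[0],xy[1],.01]]))[0]/.01 for a,b in((.01,0),(0,.01))]).T
        xy=xy+np.linalg.solve(J,e)
    return xy,m.sum()/(render(d,name,xy,yaw).sum()/16),m
E
python3 - <<'E'
from h import *; from rig import imaging,finder
for c in('top','side'):
    d=imaging.capture(c)
    for n in PARTS:
        R=finder.outline_of(c,n)
        for r in R[:4]:
            if r['confidence']<.4: continue
            m=fill(r['pixels']);px=cen(m,1)
            # initial from plane z=.01
            K=d['camera_matrix'];v=d['R'].T@np.linalg.solve(K,[*px,1]);o=-d['R'].T@d['t'];X=o+v*(.01-o[2])/v[2]
            yaw=0
            if n=='spindle_stand':
                cc,_=cv2.findContours(m,0,2)
                if c=='top': yaw=1-0*cv2.minAreaRect(cc[0])[2]; print('rect',cv2.minAreaRect(cc[0]))
            xy,ar,_=locate(d,n,r['pixels'],X,yaw)
            print(c,n,round(r['confidence'],2),px.round(1),xy.round(4),'area ratio',round(ar,2))
d=imaging.capture('top');f=d['frame'];g=d=None
def up(x0,y0,w,h,s): return cv2.resize(f[y0:y0+h,x0:x0+w,::-1],None,fx=s,fy=s,interpolation=cv2.INTER_CUBIC)
t=imaging.capture('side')['frame']
a=up(255,100,50,40,8); b=up(335,218,50,55,8)
b=cv2.resize(t[190:230,220:270,::-1],None,fx=8,fy=8,interpolation=cv2.INTER_CUBIC)
cv2.imwrite('pics/cap.png',np.hstack([a,b]))
E
```

```text
top large_cutter 0.76 [230.3 136.2] [0.6607 0.1247] area ratio 0.83
top small_cutter 0.69 [219.1 244. ] [0.4356 0.1373] area ratio 0.73
top tall_collar 0.67 [280.4 178.6] [0.5706 0.0169] area ratio 0.87
top flat_collar 0.71 [311.4 265. ] [ 0.3966 -0.0496] area ratio 0.51
top flat_collar 0.53 [278.2 234.8] [0.4559 0.0185] area ratio 0.91
top clamp_cap 0.93 [280.5 122.8] [0.6908 0.0204] area ratio 0.89
rect ((359.5, 245.0), (45.0, 46.0), 0.0)
top spindle_stand 0.69 [359.5 245.6] [ 0.4368 -0.1451] area ratio 0.94
top tape_roll 0.88 [219.3 193.2] [0.5382 0.1399] area ratio 0.97
side large_cutter 0.68 [232.6 251.8] [0.6585 0.1251] area ratio 0.9
side tall_collar 0.69 [301.  221.7] [0.5679 0.0177] area ratio 0.77
side flat_collar 0.68 [426.4 161.7] [ 0.3749 -0.2602] area ratio 1.77
side flat_collar 0.67 [397.  222.6] [ 0.3941 -0.0488] area ratio 0.53
side flat_collar 0.63 [356.5 239.1] [0.4556 0.0196] area ratio 0.91
side spindle_stand 0.74 [388.2 184.9] [ 0.4359 -0.1455] area ratio 0.93
side tape_roll 0.92 [291.  274.6] [0.5365 0.1415] area ratio 0.96
```

View pics/cap.png

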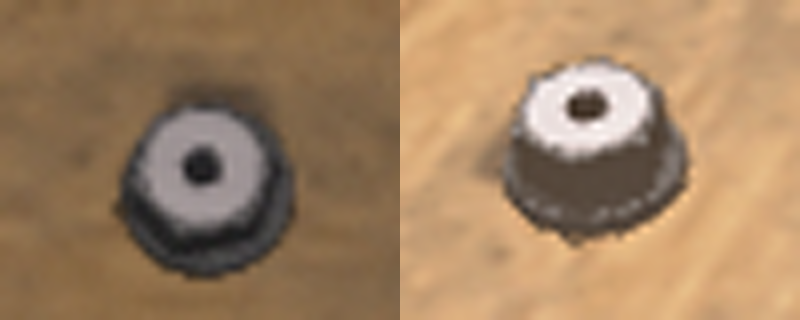

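Units first: turns go in shares of 180 degrees. So -24.6 degrees is -0.1367.

Emit:
play_rows(
  motion=[
    [[-0.274,-0.118,0,0,0,-0.1367],[-0.274,-0.118,0,0,0,-0.1367],[-0.274,-0.118,0,0,0,-0.1367],[-0.274,-0.118,0,0,0,-0.1367],[-0.274,-0.118,0,0,0,-0.1367],[-0.274,-0.118,0,0,0,-0.1367],[-0.274,-0.118,0,0,0,-0.1367],[-0.274,-0.118,0,0,0,-0.1367]],
  ],
  fingers=0.06,
)

```text
time_s: 2.47
position: [0.4644, 0.3429, 0.2398]
tcp_rot: [[-1.0, 0.005, 0.003], [0.005, 1.0, -0.001], [-0.003, -0.001, -1.0]]
force: [0.4, 0.7, 0.2]
opening: 0.692
grasp_force: 0.0
```

Emit:
play_rows(
  motion=[
    [[-0.2,-0.221,0.1,0,0,0],[-0.2,-0.221,0.1,0,0,0],[-0.2,-0.221,0.1,0,0,0],[-0.2,-0.221,0.1,0,0,0],[-0.2,-0.221,0.1,0,0,0],[-0.2,-0.221,0.1,0,0,0],[-0.2,-0.221,0.1,0,0,0],[-0.2,-0.221,0.1,0,0,0]],
  ],
)

```text
time_s: 3.13
position: [0.6628, 0.122, 0.1379]
tcp_rot: [[-1.0, 0.003, 0.001], [0.003, 1.0, -0.001], [-0.001, -0.001, -1.0]]
force: [1.0, 0.3, 0.1]
opening: 0.69
grasp_force: 0.0
```

Emit:
play_rows(
  motion=[
    [[0.003,0.003,0.04,0,0,0],[0.003,0.003,0.08,0,0,0],[0.003,0.003,0.1,0,0,0],[0.003,0.003,0.108,0,0,0],[0.003,0.003,0.113,0,0,0],[0.003,0.003,0.113,0,0,0],[0.003,0.003,0.113,0,0,0]],
  ],
)

```text
time_s: 3.72
position: [0.6585, 0.129, 0.028]
tcp_rot: [[-1.0, 0.0, 0.003], [0.0, 1.0, 0.0], [-0.003, 0.0, -1.0]]
force: [0.3, -0.8, 0.2]
opening: 0.689
grasp_force: 0.0
```

Emit:
play_rows(
  motion=[
    [[0,0,0,0,0,0],[0,0,0,0,0,0],[0,0,0,0,0,0],[0,0,0,0,0,0],[0,0,0,0,0,0],[0,0,0,0,0,0]],
  ],
  fingers=0.03,
)

```text
time_s: 4.22
position: [0.6579, 0.1283, 0.0276]
tcp_rot: [[-1.0, 0.0, 0.002], [0.0, 1.0, -0.0], [-0.002, -0.0, -1.0]]
force: [-1.0, -1.3, 4.8]
opening: 0.434
grasp_force: 30.0
```

Run:
```python
from h import *; from rig import bot,imaging,finder
P=[]
for c in('top','side')*2:
    d=imaging.capture(c); s=bot.read_state(); P.append([*s['position'],s['opening'],s['time_s']]); print(np.round(P[-1],4),s['force'].round(1) if hasattr(s['force'],'round') else s['force'])
    if len(P)<3: cv2.imwrite(f'pics/g_{c}.png',d['frame'][:,:,::-1])
a=cv2.imread('pics/g_side.png')[200:300,170:300]; b=cv2.imread('pics/g_top.png')[90:190,170:300]
cv2.imwrite('pics/g.png',np.hstack([cv2.resize(x,None,fx=3,fy=3,interpolation=2) for x in(a,b)]))
```

```text
[0.6579 0.1283 0.0276 0.4338 4.2667] [-1.1 -2.3  6.4]
[0.6579 0.1283 0.0276 0.4322 4.3167] [ 0.5 -1.6  6. ]
[0.6579 0.1283 0.0276 0.4334 4.3667] [-0.5 -1.8  5.3]
[0.6579 0.1283 0.0276 0.4348 4.4167] [-0.8 -1.9  5.9]
```

View pics/g.png

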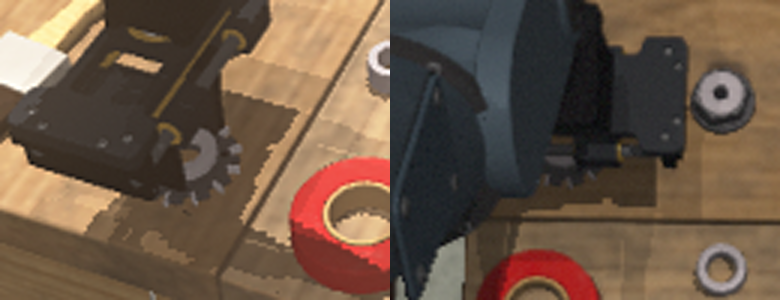

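To row units: 42 degrees is 0.2333.

Emit:
play_rows(
  motion=[
    [[0,0,0,0,0,0],[0,0,0,0,0,0],[0,0,0,0,0,0.0389],[0,0,0,0,0,0.0778],[0,0,0,0,0,0.1167],[0,0,0,0,0,0.1556],[0,0,0,0,0,0.1944],[0,0,0,0,0,0.2333]],
  ],
  fingers=0.055,
)

```text
time_s: 5.08
position: [0.6566, 0.129, 0.0258]
tcp_rot: [[-0.739, 0.674, -0.001], [0.674, 0.739, 0.0], [0.001, -0.001, -1.0]]
force: [-0.4, 0.3, -0.0]
opening: 0.634
grasp_force: 0.0
```

To row units: 48 degrees is 0.2667.

Emit:
play_rows(
  motion=[
    [[0,0,0,0,0,0.0389],[0,0,0,0,0,0.0778],[0,0,0,0,0,0.1167],[0,0,0,0,0,0.1556],[0,0,0,0,0,0.1944],[0,0,0,0,0,0.2333],[0,0,0,0,0,0.2667],[0,0,0,0,0,0.2667]],
  ],
)

```text
time_s: 5.75
position: [0.6567, 0.1289, 0.0259]
tcp_rot: [[0.002, 1.0, -0.001], [1.0, -0.002, 0.0], [0.0, -0.001, -1.0]]
force: [-0.3, -0.1, 0.3]
opening: 0.63
grasp_force: 0.0
```

Emit:
play_rows(
  motion=[
    [[0,0,0,0,0,0],[0,0,0,0,0,0],[0,0,0,0,0,0],[0,0,0,0,0,0],[0,0,0,0,0,0]],
  ],
  fingers=0.03,
)

```text
time_s: 6.17
position: [0.6572, 0.1286, 0.0264]
tcp_rot: [[-0.0, 1.0, 0.0], [1.0, 0.0, 0.0], [0.0, 0.0, -1.0]]
force: [0.5, -0.0, -1.8]
opening: 0.437
grasp_force: 30.0
```

Emit:
play_rows(
  motion=[
    [[0,0,-0.01,0,0,0],[0,0,-0.03,0,0,0],[0,0,-0.06,0,0,0],[0,0,-0.1,0,0,0],[0,0,-0.13,0,0,0],[0,0,-0.13,0,0,0],[0,0,-0.13,0,0,0]],
  ],
)

```text
time_s: 6.75
position: [0.6583, 0.1287, 0.1594]
tcp_rot: [[0.0, 1.0, 0.005], [1.0, -0.0, 0.0], [0.0, 0.005, -1.0]]
force: [-0.9, 0.1, -2.3]
opening: 0.441
grasp_force: 30.0
```

Run:
```python
from h import *; from rig import bot,imaging,finder
d=imaging.capture('side'); s=bot.read_state(); print(s['time_s'],s['position'],s['force'],s['opening'],s['grasp_force'],np.round(s['tcp_rot'],4).tolist())
```

```text
6.8 [0.65657643 0.12862483 0.15706161] [ 0.10530801 -0.15056565 -2.49881426] 0.43727957063479617 29.998610615730286 [[0.0001, 1.0, -0.0002], [1.0, -0.0001, -0.0001], [-0.0001, -0.0002, -1.0]]
```

Emit:
play_rows(
  motion=[
    [[-0.02,-0.016,0,0,0,0],[-0.05,-0.04,0,0,0,0],[-0.08,-0.064,0,0,0,0],[-0.11,-0.088,0,0,0,0],[-0.14,-0.112,0,0,0,0],[-0.17,-0.136,0,0,0,0],[-0.2,-0.16,0,0,0,0],[-0.23,-0.184,0,0,0,0]],
  ],
)

```text
time_s: 7.47
position: [0.4699, -0.1015, 0.1547]
tcp_rot: [[-0.0, 1.0, -0.005], [1.0, 0.0, 0.002], [0.002, -0.005, -1.0]]
force: [-0.1, -1.3, -3.0]
opening: 0.44
grasp_force: 30.0
```

Emit:
play_rows(
  motion=[
    [[-0.025,-0.02,0,0,0,0],[-0.038,-0.031,0,0,0,0],[-0.044,-0.0365,0.01,0,0,0],[-0.044,-0.0365,0.02,0,0,0],[-0.044,-0.0365,0.028,0,0,0],[-0.044,-0.0365,0.028,0,0,0],[-0.044,-0.0365,0.028,0,0,0]],
  ],
)

```text
time_s: 8.05
position: [0.4357, -0.1445, 0.1274]
tcp_rot: [[0.0, 1.0, -0.003], [1.0, -0.0, 0.002], [0.002, -0.003, -1.0]]
force: [0.5, -0.3, -2.0]
opening: 0.442
grasp_force: 30.0
```

Run:
```python
from h import *; from rig import bot,imaging,finder
a={c:imaging.capture(c) for c in('side','top')}; s=bot.read_state(); print(s['time_s'],s['position'],s['force'],s['opening'],s['grasp_force'])
xy=s['position'][:2]; z=s['position'][2]-.0264
im=[]
for c,(x,y) in(('side',(340,120)),('top',(310,200))):
    f=a[c]['frame'][y:y+80,x:x+100,::-1].copy(); S=4 if c=='top' else 4
    g=cv2.resize(f,None,fx=S,fy=S,interpolation=2)
    for r,z0,z1 in [(.034,0,.006),(.020,.006,.014)]:
        for zz in(z0,z1):
            n=48;t=np.linspace(0,6.283,n);p=proj(a[c],np.c_[xy[0]+r*np.cos(t),xy[1]+r*np.sin(t),0*t+z+zz]);cv2.polylines(g,[((p-[x,y]+.5)*S).astype(int)],True,(0,255,0),1)
    for r,z0 in((.0035,.088),(.009,.073),(.024,.02)):
        p=proj(a[c],np.c_[.4363+r*np.cos(t),-.1453+r*np.sin(t),0*t+z0]);cv2.polylines(g,[((p-[x,y]+.5)*S).astype(int)],True,(0,0,255),1)
    im.append(g)
cv2.imwrite('pics/above.png',np.hstack(im))
```

```text
8.15 [ 0.43669202 -0.14484439  0.12831845] [ 0.23213764  0.27789421 -2.34688472] 0.43702617675212685 29.998835921287537
```

View pics/above.png

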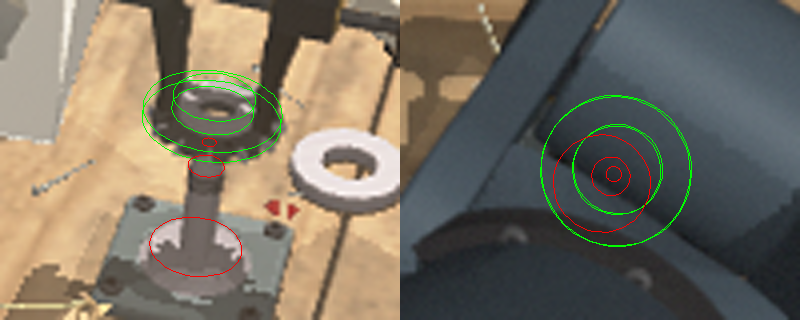

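The side view shows the held cutter just above the tip, with my predicted outlines a few pixels off. The arm covers the top view. I'll check the spindle estimate against the unobstructed first frames.

Run:
```python
from h import *
im=[];t=np.linspace(0,6.283,60)
for c,(x,y) in(('side',(355,150)),('top',(330,215))):
    d=dict(np.load(c+'.npz')); S=7
    g=cv2.resize(d['frame'][y:y+65,x:x+57,::-1],None,fx=S,fy=S,interpolation=2)
    for r,z0 in((.0035,.088),(.009,.073),(.009,.02),(.024,.02),(.024,.012)):
        p=proj(d,np.c_[.4363+r*np.cos(t),-.1453+r*np.sin(t),0*t+z0]);cv2.polylines(g,[((p-[x,y]+.5)*S).astype(int)],True,(0,0,255),1)
    p=proj(d,pts('sq',.012,.012,1)[:4]+[.4363,-.1453,0]);cv2.polylines(g,[((p-[x,y]+.5)*S).astype(int)],True,(0,255,0),1)
    im.append(g)
cv2.imwrite('pics/st.png',np.hstack(im))
```

```text
(no output)
```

View pics/st.png

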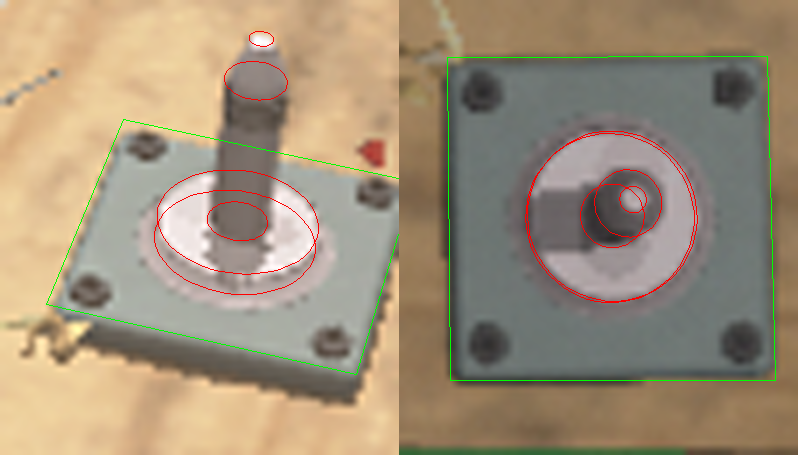

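The overlay matches the stand within about 1 px in both views. Now the held cutter's offset in the side view.

Run:
```python
from h import *; from rig import bot,imaging,finder
d=imaging.capture('side'); s=bot.read_state(); P=s['position'];print(P,s['time_s'])
x,y=350,125;S=10
g=cv2.resize(d['frame'][y:y+50,x:x+75,::-1],None,fx=S,fy=S,interpolation=2);t=np.linspace(0,6.283,60)
for r,z in((.0335,.0),(.0335,.006),(.02,.014),(.0105,.014)):
    p=proj(d,np.c_[P[0]+r*np.cos(t),P[1]+r*np.sin(t),0*t+z+P[2]-.0264]);cv2.polylines(g,[((p-[x,y]+.5)*S).astype(int)],True,(0,255,0),1)
cv2.imwrite('pics/p2.png',g)
```

```text
[ 0.43687902 -0.14495636  0.12860117] 8.2
```

View pics/p2.png

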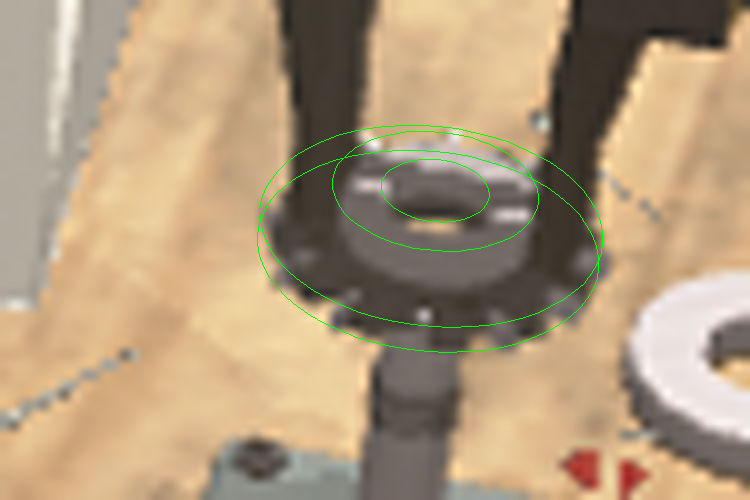

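Extrapolated upwards, the spindle axis passes through the bore centre (437,200), so they line up. I lower the cutter in stages and watch the force.

Emit:
play_rows(
  motion=[
    [[0,0,0.006,0,0,0],[0,0,0.012,0,0,0],[0,0,0.018,0,0,0],[0,0,0.022,0,0,0],[0,0,0.022,0,0,0]],
  ],
)

```text
time_s: 8.62
position: [0.436, -0.1449, 0.1055]
tcp_rot: [[0.0, 1.0, -0.002], [1.0, -0.0, 0.001], [0.001, -0.002, -1.0]]
force: [0.4, -0.5, -2.3]
opening: 0.441
grasp_force: 30.0
```

Emit:
play_rows(
  motion=[
    [[0,0,0.003,0,0,0],[0,0,0.006,0,0,0],[0,0,0.008,0,0,0],[0,0,0.008,0,0,0]],
  ],
)

```text
time_s: 8.95
position: [0.4364, -0.1452, 0.0982]
tcp_rot: [[0.001, 1.0, -0.0], [1.0, -0.001, 0.0], [0.0, -0.0, -1.0]]
force: [0.5, -0.7, -2.3]
opening: 0.438
grasp_force: 30.0
```

Emit:
play_rows(
  motion=[
    [[0,0,0.006,0,0,0],[0,0,0.012,0,0,0],[0,0,0.018,0,0,0],[0,0,0.024,0,0,0],[0,0,0.03,0,0,0],[0,0,0.03,0,0,0]],
  ],
)

```text
time_s: 9.45
position: [0.436, -0.145, 0.0672]
tcp_rot: [[0.0, 1.0, -0.002], [1.0, -0.0, 0.001], [0.001, -0.002, -1.0]]
force: [0.8, 0.1, -2.3]
opening: 0.438
grasp_force: 30.0
```

Emit:
play_rows(
  motion=[
    [[0,0,0.005,0,0,0],[0,0,0.01,0,0,0],[0,0,0.015,0,0,0],[0,0,0.018,0,0,0],[0,0,0.018,0,0,0]],
  ],
)

```text
time_s: 9.87
position: [0.4363, -0.1451, 0.0499]
tcp_rot: [[0.001, 1.0, -0.001], [1.0, -0.001, 0.001], [0.001, -0.001, -1.0]]
force: [0.2, 0.5, -2.6]
opening: 0.439
grasp_force: 30.0
```

Clearance is good. The last few millimetres go in gentle steps.

Emit:
play_rows(
  motion=[
    [[0,0,0.001,0,0,0],[0,0,0.002,0,0,0],[0,0,0.0025,0,0,0],[0,0,0.003,0,0,0],[0,0,0.003,0,0,0]],
  ],
)

```text
time_s: 10.28
position: [0.4366, -0.1453, 0.0476]
tcp_rot: [[0.0, 1.0, 0.0], [1.0, -0.0, -0.0], [-0.0, 0.0, -1.0]]
force: [0.5, -0.5, -1.8]
opening: 0.438
grasp_force: 30.0
```

Emit:
play_rows(
  motion=[
    [[0,0,0.0005,0,0,0],[0,0,0.001,0,0,0],[0,0,0.001,0,0,0]],
  ],
)

```text
time_s: 10.53
position: [0.4366, -0.1453, 0.0465]
tcp_rot: [[0.0, 1.0, 0.0], [1.0, -0.0, -0.0], [-0.0, 0.0, -1.0]]
force: [-0.1, -0.2, -2.6]
opening: 0.44
grasp_force: 30.0
```

Emit:
play_rows(
  motion=[
    [[0,0,0.0005,0,0,0],[0,0,0.001,0,0,0],[0,0,0.001,0,0,0]],
  ],
)

```text
time_s: 10.78
position: [0.4366, -0.1453, 0.0462]
tcp_rot: [[0.0, 1.0, 0.0], [1.0, -0.0, -0.0], [-0.0, 0.0, -1.0]]
force: [-0.4, -0.6, 4.7]
opening: 0.438
grasp_force: 30.0
```

Emit:
play_rows(
  motion=[
    [[0,0,0.0005,0,0,0],[0,0,0.0005,0,0,0],[0,0,0.0005,0,0,0]],
  ],
)

```text
time_s: 11.03
position: [0.4366, -0.1453, 0.0461]
tcp_rot: [[0.0, 1.0, 0.001], [1.0, -0.0, -0.001], [-0.001, 0.001, -1.0]]
force: [-0.8, -0.1, 9.7]
opening: 0.44
grasp_force: 30.0
```

The large cutter is seated. Release and fetch the tall collar.

Emit:
play_rows(
  motion=[
    [[0,0,0,0,0,0],[0,0,0,0,0,0],[0,0,-0.01,0,0,0],[0,0,-0.03,0,0,0],[0,0,-0.06,0,0,0],[0,0,-0.09,0,0,0],[0,0,-0.11,0,0,0]],
  ],
  fingers=0.05,
)

```text
time_s: 11.62
position: [0.4371, -0.1456, 0.1571]
tcp_rot: [[0.0, 1.0, 0.002], [1.0, -0.0, -0.001], [-0.001, 0.002, -1.0]]
force: [-0.3, 1.6, -0.2]
opening: 0.574
grasp_force: 0.0
```

Emit:
play_rows(
  motion=[
    [[0.03,0.024,0,0,0,0],[0.06,0.048,0,0,0,0],[0.09,0.073,0,0,0,0],[0.12,0.098,0,0,0,0],[0.145,0.118,0,0,0,0],[0.1625,0.1325,0.02,0,0,0],[0.1625,0.1325,0.05,0,0,0],[0.1625,0.1325,0.08,0,0,0]],
  ],
)

```text
time_s: 12.28
position: [0.5712, 0.0186, 0.075]
tcp_rot: [[-0.003, 1.0, 0.004], [1.0, 0.003, -0.001], [-0.001, 0.004, -1.0]]
force: [-0.2, -0.4, -0.5]
opening: 0.572
grasp_force: 0.0
```

Run:
```python
from h import *; from rig import bot,imaging,finder
d=imaging.capture('side'); s=bot.read_state(); P=s['position'];print(P,s['time_s'],s['force'],s['opening'])
for n in('tall_collar','large_cutter'):
  for r in finder.outline_of('side',n): print(n,r['confidence'],r['pixels'].sum(), cen(r['pixels'].astype(np.uint8),1))
a=cv2.resize(d['frame'][130:230,340:440,::-1],None,fx=4,fy=4,interpolation=2);b=cv2.resize(d['frame'][170:270,260:360,::-1],None,fx=4,fy=4,interpolation=2)
cv2.imwrite('pics/p3.png',np.hstack([a,b]))
```

```text
[0.56617161 0.01854001 0.06873851] 12.3333 [-0.98561312 -0.29141427 -3.67146185] 0.5772228666411415
tall_collar 0.58 275 [300.58909091 221.97454545]
large_cutter 0.84 449 [389.53452116 181.68819599]
```

View pics/p3.png

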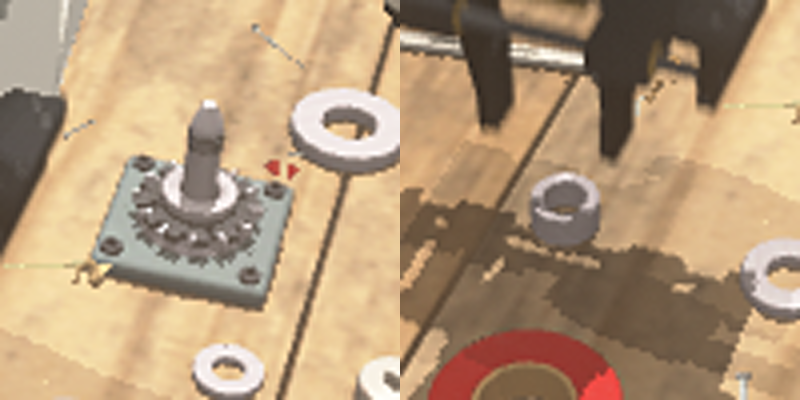

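The large cutter sits flat on the seat around the spindle. The fingers are above the tall collar.

Emit:
play_rows(
  motion=[
    [[0,0,0.02,0,0,0],[0,0,0.035,0,0,0],[0,0,0.046,0,0,0],[0,0,0.053,0,0,0],[0,0,0.053,0,0,0],[0,0,0.053,0,0,0]],
  ],
)

```text
time_s: 12.93
position: [0.5696, 0.0169, 0.0228]
tcp_rot: [[0.001, 1.0, 0.001], [1.0, -0.001, -0.0], [-0.0, 0.001, -1.0]]
force: [0.1, -0.1, 0.0]
opening: 0.576
grasp_force: 0.0
```

Emit:
play_rows(
  motion=[
    [[0,0,0,0,0,0],[0,0,0,0,0,0],[0,0,0,0,0,0],[0,0,0,0,0,0],[0,0,0,0,0,0]],
  ],
  fingers=0.025,
)

```text
time_s: 13.35
position: [0.5696, 0.0171, 0.0227]
tcp_rot: [[0.0, 1.0, 0.001], [1.0, -0.0, -0.0], [-0.0, 0.001, -1.0]]
force: [-0.3, 0.3, 3.8]
opening: 0.374
grasp_force: 30.0
```

To row units: -42 degrees is -0.2333.

Emit:
play_rows(
  motion=[
    [[0,0,0,0,0,0],[0,0,0,0,0,0],[0,0,0.001,0,0,-0.0389],[0,0,0.0015,0,0,-0.0778],[0,0,0.0015,0,0,-0.1167],[0,0,0.0015,0,0,-0.1556],[0,0,0.0015,0,0,-0.1944],[0,0,0.0015,0,0,-0.2333]],
  ],
  fingers=0.045,
)

```text
time_s: 14.02
position: [0.5689, 0.0172, 0.0202]
tcp_rot: [[-0.673, 0.739, -0.001], [0.739, 0.673, 0.0], [0.001, -0.0, -1.0]]
force: [-0.0, -0.0, 0.8]
opening: 0.519
grasp_force: 0.0
```

To row units: -48 degrees is -0.2667.

Emit:
play_rows(
  motion=[
    [[0,0,0,0,0,-0.0389],[0,0,0,0,0,-0.0778],[0,0,0,0,0,-0.1167],[0,0,0,0,0,-0.1556],[0,0,0,0,0,-0.1944],[0,0,0,0,0,-0.2333],[0,0,0,0,0,-0.2667],[0,0,0,0,0,-0.2667]],
  ],
)

```text
time_s: 14.68
position: [0.5689, 0.0172, 0.0203]
tcp_rot: [[-1.0, -0.001, -0.001], [-0.001, 1.0, 0.0], [0.001, 0.0, -1.0]]
force: [0.4, -0.2, -0.8]
opening: 0.519
grasp_force: 0.0
```

Emit:
play_rows(
  motion=[
    [[0,0,0,0,0,0],[0,0,0,0,0,0],[0,0,0,0,0,0],[0,0,0,0,0,0],[0,0,0,0,0,0]],
  ],
  fingers=0.025,
)

```text
time_s: 15.1
position: [0.5691, 0.0172, 0.0204]
tcp_rot: [[-1.0, 0.001, -0.0], [0.001, 1.0, 0.0], [0.0, 0.0, -1.0]]
force: [-0.3, -0.2, -1.2]
opening: 0.374
grasp_force: 30.0
```

Emit:
play_rows(
  motion=[
    [[0,0,-0.01,0,0,0],[0,0,-0.03,0,0,0],[0,0,-0.06,0,0,0],[0,0,-0.09,0,0,0],[0,0,-0.11,0,0,0],[0,0,-0.11,0,0,0],[0,0,-0.11,0,0,0]],
  ],
)

```text
time_s: 15.68
position: [0.5699, 0.0171, 0.1323]
tcp_rot: [[-1.0, 0.001, 0.003], [0.001, 1.0, -0.001], [-0.003, -0.001, -1.0]]
force: [-0.0, 0.7, -0.6]
opening: 0.38
grasp_force: 30.0
```

Emit:
play_rows(
  motion=[
    [[0.02,-0.0245,0,0,0,0],[0.046,-0.056,0,0,0,0],[0.072,-0.088,0,0,0,0],[0.098,-0.12,0,0,0,0],[0.12,-0.147,0,0,0,0],[0.1325,-0.1625,0,0,0,0],[0.1325,-0.1625,0,0,0,0],[0.1325,-0.1625,0,0,0,0]],
  ],
)

```text
time_s: 16.35
position: [0.4354, -0.1455, 0.1297]
tcp_rot: [[-1.0, 0.004, -0.002], [0.004, 1.0, 0.002], [0.002, 0.002, -1.0]]
force: [-0.2, -0.5, -0.8]
opening: 0.374
grasp_force: 30.0
```

Emit:
play_rows(
  motion=[
    [[0,0,0.008,0,0,0],[0,0,0.016,0,0,0],[0,0,0.022,0,0,0],[0,0,0.028,0,0,0],[0,0,0.032,0,0,0],[0,0,0.032,0,0,0]],
  ],
)

```text
time_s: 16.85
position: [0.4362, -0.1445, 0.0974]
tcp_rot: [[-1.0, -0.001, -0.002], [-0.001, 1.0, 0.001], [0.002, 0.001, -1.0]]
force: [0.7, 0.4, -0.4]
opening: 0.376
grasp_force: 30.0
```

Emit:
play_rows(
  motion=[
    [[0,0,0.006,0,0,0],[0,0,0.012,0,0,0],[0,0,0.018,0,0,0],[0,0,0.024,0,0,0],[0,0,0.03,0,0,0],[0,0,0.036,0,0,0],[0,0,0.039,0,0,0],[0,0,0.039,0,0,0]],
  ],
)

```text
time_s: 17.52
position: [0.4362, -0.1451, 0.0587]
tcp_rot: [[-1.0, 0.001, -0.001], [0.001, 1.0, 0.001], [0.001, 0.001, -1.0]]
force: [0.1, -0.7, -0.4]
opening: 0.374
grasp_force: 30.0
```

Emit:
play_rows(
  motion=[
    [[0,0,0.001,0,0,0],[0,0,0.002,0,0,0],[0,0,0.0025,0,0,0],[0,0,0.0025,0,0,0]],
  ],
)

```text
time_s: 17.85
position: [0.4367, -0.1453, 0.0572]
tcp_rot: [[-1.0, 0.0, 0.0], [0.0, 1.0, -0.0], [-0.0, -0.0, -1.0]]
force: [-0.3, 0.4, -0.3]
opening: 0.376
grasp_force: 30.0
```

Emit:
play_rows(
  motion=[
    [[0,0,0.0005,0,0,0],[0,0,0.001,0,0,0],[0,0,0.001,0,0,0]],
  ],
)

```text
time_s: 18.1
position: [0.4366, -0.1453, 0.0561]
tcp_rot: [[-1.0, 0.0, 0.0], [0.0, 1.0, -0.0], [-0.0, -0.0, -1.0]]
force: [-0.3, -0.5, 0.1]
opening: 0.378
grasp_force: 30.0
```

Emit:
play_rows(
  motion=[
    [[0,0,0.0005,0,0,0],[0,0,0.001,0,0,0],[0,0,0.001,0,0,0]],
  ],
)

```text
time_s: 18.35
position: [0.4366, -0.1453, 0.055]
tcp_rot: [[-1.0, 0.0, -0.0], [0.0, 1.0, 0.0], [0.0, 0.0, -1.0]]
force: [-0.0, 0.4, -1.0]
opening: 0.377
grasp_force: 30.0
```

Emit:
play_rows(
  motion=[
    [[0,0,0.0005,0,0,0],[0,0,0.001,0,0,0],[0,0,0.001,0,0,0]],
  ],
)

```text
time_s: 18.6
position: [0.4366, -0.1453, 0.0543]
tcp_rot: [[-1.0, 0.0, 0.0], [0.0, 1.0, -0.0], [-0.0, -0.0, -1.0]]
force: [-1.0, -0.8, 2.0]
opening: 0.376
grasp_force: 30.0
```

Emit:
play_rows(
  motion=[
    [[0,0,0.0005,0,0,0],[0,0,0.0005,0,0,0],[0,0,0.0005,0,0,0]],
  ],
)

```text
time_s: 18.85
position: [0.4366, -0.1453, 0.0543]
tcp_rot: [[-1.0, 0.0, 0.001], [0.0, 1.0, -0.0], [-0.001, -0.0, -1.0]]
force: [-0.3, -0.1, 9.0]
opening: 0.375
grasp_force: 30.0
```

Emit:
play_rows(
  motion=[
    [[0,0,0,0,0,0],[0,0,0,0,0,0],[0,0,-0.01,0,0,0],[0,0,-0.03,0,0,0],[0,0,-0.06,0,0,0],[0,0,-0.085,0,0,0]],
  ],
  fingers=0.052,
)

```text
time_s: 19.35
position: [0.4363, -0.1451, 0.1392]
tcp_rot: [[-1.0, 0.001, -0.001], [0.001, 1.0, 0.001], [0.001, 0.001, -1.0]]
force: [0.6, -1.7, 0.1]
opening: 0.591
grasp_force: 0.0
```

Emit:
play_rows(
  motion=[
    [[0.002,0.04,0,0,0,0],[0.002,0.08,0,0,0,0],[0.002,0.12,0,0,0,0],[0.002,0.16,0,0,0,0],[0.002,0.2,0,0,0,0],[0.002,0.24,0,0,0,0],[0.002,0.27,0,0,0,0],[0.002,0.283,0.01,0,0,0]],
  ],
)

```text
time_s: 20.02
position: [0.4351, 0.1412, 0.1295]
tcp_rot: [[-1.0, -0.003, 0.003], [-0.003, 1.0, 0.001], [-0.003, 0.001, -1.0]]
force: [0.3, -0.8, -0.6]
opening: 0.596
grasp_force: 0.0
```

Emit:
play_rows(
  motion=[
    [[0,0,0.03,0,0,0],[0,0,0.06,0,0,0],[0,0,0.06,0,0,0],[0,0,0.06,0,0,0]],
  ],
)

```text
time_s: 20.35
position: [0.4333, 0.1377, 0.0674]
tcp_rot: [[-1.0, 0.0, -0.005], [0.0, 1.0, -0.0], [0.005, -0.0, -1.0]]
force: [0.3, -0.3, 0.1]
opening: 0.6
grasp_force: 0.0
```

Run:
```python
from h import *; from rig import bot,imaging,finder
for c in('side','top'):
  d=imaging.capture(c); s=bot.read_state(); print(s['position'],s['time_s'],s['force'],s['opening'])
  for r in finder.outline_of(c,'small_cutter'): print(c,r['confidence'],r['pixels'].sum(),locate(d,'small_cutter',r['pixels'],(.4345,.1377))[:2])
  if c=='side':
    a=cv2.resize(d['frame'][130:230,340:440,::-1],None,fx=4,fy=4,interpolation=2);b=cv2.resize(d['frame'][230:330,300:400,::-1],None,fx=4,fy=4,interpolation=2)
    cv2.imwrite('pics/p4.png',np.hstack([a,b]))
```

```text
[0.43445389 0.13760767 0.06856744] 20.4 [-0.34746547  0.29585316  0.18721035] 0.5946539722891298
side 0.68 235 (array([0.43250941, 0.15109514]), np.float64(0.30974815830049685))
[0.43565986 0.13753041 0.0698661 ] 20.5 [0.29283073 0.92865124 0.94194821] 0.5981058060531321
```

View pics/p4.png

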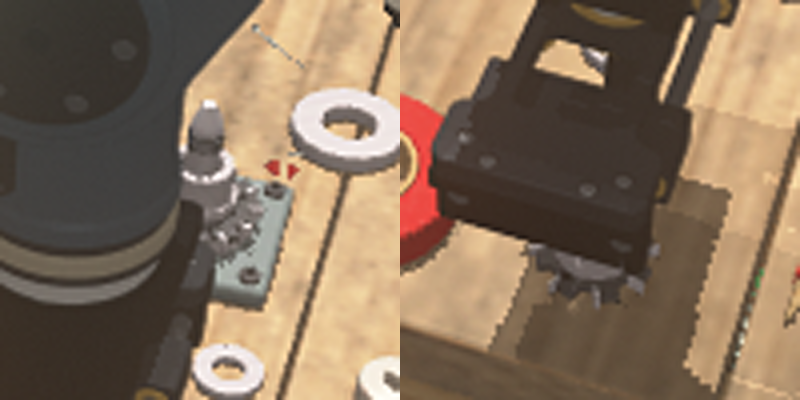

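The collar is standing on the cutter hub, and the small cutter is under the gripper.

Emit:
play_rows(
  motion=[
    [[0,0,0.015,0,0,0],[0,0,0.03,0,0,0],[0,0,0.038,0,0,0],[0,0,0.043,0,0,0],[0,0,0.043,0,0,0]],
  ],
)

```text
time_s: 20.97
position: [0.4348, 0.1375, 0.0256]
tcp_rot: [[-1.0, 0.001, -0.0], [0.001, 1.0, -0.0], [0.0, -0.0, -1.0]]
force: [0.1, 1.3, 0.3]
opening: 0.596
grasp_force: 0.0
```

Emit:
play_rows(
  motion=[
    [[0,0,0,0,0,0],[0,0,0,0,0,0],[0,0,0,0,0,0],[0,0,0,0,0,0],[0,0,0,0,0,0]],
  ],
  fingers=0.028,
)

```text
time_s: 21.38
position: [0.4351, 0.1378, 0.0261]
tcp_rot: [[-1.0, 0.0, 0.001], [0.0, 1.0, 0.0], [-0.001, 0.0, -1.0]]
force: [0.4, -0.6, 4.4]
opening: 0.394
grasp_force: 30.0
```

To row units: 42 degrees is 0.2333.

Emit:
play_rows(
  motion=[
    [[0,0,0,0,0,0],[0,0,0,0,0,0],[0,0,0,0,0,0.0389],[0,0,0,0,0,0.0778],[0,0,0,0,0,0.1167],[0,0,0,0,0,0.1556],[0,0,0,0,0,0.1944],[0,0,0,0,0,0.2333]],
  ],
  fingers=0.05,
)

```text
time_s: 22.05
position: [0.4345, 0.1377, 0.0254]
tcp_rot: [[-0.739, 0.674, -0.001], [0.674, 0.739, -0.0], [0.0, -0.0, -1.0]]
force: [-0.7, -0.3, 0.3]
opening: 0.569
grasp_force: 0.0
```

To row units: 48 degrees is 0.2667.

Emit:
play_rows(
  motion=[
    [[0,0,0,0,0,0.0389],[0,0,0,0,0,0.0778],[0,0,0,0,0,0.1167],[0,0,0,0,0,0.1556],[0,0,0,0,0,0.1944],[0,0,0,0,0,0.2333],[0,0,0,0,0,0.2667],[0,0,0,0,0,0.2667]],
  ],
)

```text
time_s: 22.72
position: [0.4346, 0.1377, 0.0254]
tcp_rot: [[0.002, 1.0, -0.0], [1.0, -0.002, 0.0], [0.0, -0.0, -1.0]]
force: [-0.6, -0.0, -0.5]
opening: 0.577
grasp_force: 0.0
```

Emit:
play_rows(
  motion=[
    [[0,0,0,0,0,0],[0,0,0,0,0,0],[0,0,0,0,0,0],[0,0,0,0,0,0],[0,0,0,0,0,0]],
  ],
  fingers=0.028,
)

```text
time_s: 23.13
position: [0.4348, 0.1377, 0.0255]
tcp_rot: [[-0.0, 1.0, 0.0], [1.0, 0.0, 0.0], [0.0, 0.0, -1.0]]
force: [-1.4, 0.3, -1.2]
opening: 0.396
grasp_force: 30.0
```

Emit:
play_rows(
  motion=[
    [[0,0,-0.01,0,0,0],[0,0,-0.03,0,0,0],[0,0,-0.06,0,0,0],[0,0,-0.09,0,0,0],[0,0,-0.11,0,0,0],[0,0,-0.11,0,0,0],[0,0,-0.11,0,0,0]],
  ],
)

```text
time_s: 23.72
position: [0.4351, 0.1378, 0.1368]
tcp_rot: [[0.0, 1.0, 0.003], [1.0, -0.0, 0.0], [0.0, 0.003, -1.0]]
force: [0.5, -0.8, -1.0]
opening: 0.4
grasp_force: 30.0
```

Run:
```python
from h import *; from rig import bot,imaging,finder
d=imaging.capture('side'); s=bot.read_state(); print(s['position'],s['time_s'],s['force'],s['opening'])
```

```text
[0.43422163 0.13770007 0.13573628] 23.7667 [ 0.23630018  0.28396919 -1.94489607] 0.3945610441363359
```

Emit:
play_rows(
  motion=[
    [[-0.02,0.002,0,0,0,0],[-0.055,0.002,0,0,0,0],[-0.095,0.002,0,0,0,0],[-0.135,0.002,0,0,0,0],[-0.175,0.002,0,0,0,0],[-0.215,0.002,0,0,0,0],[-0.25,0.002,0,0,0,0],[-0.275,0.002,0,0,0,0]],
  ],
)

```text
time_s: 24.43
position: [0.4358, -0.1401, 0.134]
tcp_rot: [[0.003, 1.0, -0.002], [1.0, -0.003, 0.001], [0.001, -0.002, -1.0]]
force: [1.3, -0.1, -1.2]
opening: 0.397
grasp_force: 30.0
```

Emit:
play_rows(
  motion=[
    [[-0.008,0,0,0,0,0],[-0.008,0,0,0,0,0],[-0.008,0,0.008,0,0,0],[-0.008,0,0.016,0,0,0],[-0.008,0,0.022,0,0,0],[-0.008,0,0.028,0,0,0],[-0.008,0,0.033,0,0,0],[-0.008,0,0.033,0,0,0]],
  ],
)

```text
time_s: 25.1
position: [0.4361, -0.1443, 0.1014]
tcp_rot: [[-0.001, 1.0, -0.002], [1.0, 0.001, 0.001], [0.001, -0.002, -1.0]]
force: [0.1, -0.1, -2.2]
opening: 0.396
grasp_force: 30.0
```

Emit:
play_rows(
  motion=[
    [[0,0,0.004,0,0,0],[0,0,0.008,0,0,0],[0,0,0.012,0,0,0],[0,0,0.016,0,0,0],[0,0,0.02,0,0,0],[0,0,0.02,0,0,0],[0,0,0.02,0,0,0]],
  ],
)

```text
time_s: 25.68
position: [0.4364, -0.1452, 0.0823]
tcp_rot: [[0.001, 1.0, -0.001], [1.0, -0.001, 0.0], [0.0, -0.001, -1.0]]
force: [0.7, -0.8, -1.7]
opening: 0.396
grasp_force: 30.0
```

Emit:
play_rows(
  motion=[
    [[0,0,0.0005,0,0,0],[0,0,0.001,0,0,0],[0,0,0.0015,0,0,0],[0,0,0.002,0,0,0],[0,0,0.002,0,0,0]],
  ],
)

```text
time_s: 26.1
position: [0.4366, -0.1453, 0.0806]
tcp_rot: [[0.0, 1.0, 0.0], [1.0, -0.0, -0.0], [-0.0, 0.0, -1.0]]
force: [-0.1, -0.7, -2.6]
opening: 0.395
grasp_force: 30.0
```

Emit:
play_rows(
  motion=[
    [[0,0,0.0005,0,0,0],[0,0,0.001,0,0,0],[0,0,0.0015,0,0,0],[0,0,0.002,0,0,0],[0,0,0.002,0,0,0]],
  ],
)

```text
time_s: 26.52
position: [0.4365, -0.1452, 0.0784]
tcp_rot: [[0.0, 1.0, -0.0], [1.0, -0.0, 0.0], [0.0, -0.0, -1.0]]
force: [-0.9, 0.0, -1.9]
opening: 0.394
grasp_force: 30.0
```

Emit:
play_rows(
  motion=[
    [[0,0,0.0005,0,0,0],[0,0,0.001,0,0,0],[0,0,0.001,0,0,0]],
  ],
)

```text
time_s: 26.77
position: [0.4366, -0.1453, 0.0775]
tcp_rot: [[0.0, 1.0, -0.0], [1.0, -0.0, 0.0], [0.0, -0.0, -1.0]]
force: [-0.1, 0.8, -1.6]
opening: 0.398
grasp_force: 30.0
```

Emit:
play_rows(
  motion=[
    [[0,0,0.0005,0,0,0],[0,0,0.0005,0,0,0],[0,0,0.0005,0,0,0]],
  ],
)

```text
time_s: 27.02
position: [0.4366, -0.1453, 0.0774]
tcp_rot: [[0.0, 1.0, 0.0], [1.0, -0.0, -0.0], [-0.0, 0.0, -1.0]]
force: [-0.5, 0.1, 3.7]
opening: 0.399
grasp_force: 30.0
```

Emit:
play_rows(
  motion=[
    [[0,0,0,0,0,0],[0,0,0,0,0,0],[0,0,-0.01,0,0,0],[0,0,-0.03,0,0,0],[0,0,-0.055,0,0,0],[0,0,-0.07,0,0,0]],
  ],
  fingers=0.06,
)

```text
time_s: 27.52
position: [0.437, -0.1456, 0.1484]
tcp_rot: [[0.0, 1.0, 0.001], [1.0, -0.0, -0.001], [-0.001, 0.001, -1.0]]
force: [0.6, 0.2, -0.1]
opening: 0.674
grasp_force: 0.0
```

Emit:
play_rows(
  motion=[
    [[0.03,0.003,0,0,0,0],[0.07,0.008,0,0,0,0],[0.11,0.013,0,0,0,0],[0.145,0.019,0,0,0,0],[0.1643,0.0192,0.02,0,0,0],[0.1643,0.0192,0.05,0,0,0],[0.1643,0.0192,0.08,0,0,0],[0.1643,0.0192,0.08,0,0,0]],
  ],
)

```text
time_s: 28.18
position: [0.4529, 0.0201, 0.0628]
tcp_rot: [[-0.001, 1.0, -0.009], [1.0, 0.001, 0.002], [0.002, -0.009, -1.0]]
force: [-0.7, -0.3, 0.1]
opening: 0.689
grasp_force: 0.0
```

Run:
```python
from h import *; from rig import bot,imaging,finder
d=imaging.capture('side'); s=bot.read_state(); print(s['position'],s['time_s'],s['force'],s['opening'])
for r in finder.outline_of('side','flat_collar'): print(r['confidence'],locate(d,'flat_collar',r['pixels'],(.4345,.1377))[:2])
a=cv2.resize(d['frame'][130:230,340:440,::-1],None,fx=4,fy=4,interpolation=2);b=cv2.resize(d['frame'][180:280,300:400,::-1],None,fx=4,fy=4,interpolation=2)
cv2.imwrite('pics/p5.png',np.hstack([a,b]))
```

```text
[0.45381426 0.01965762 0.06480777] 28.2333 [ 0.10823261 -0.17506504  0.66349112] 0.690368945833257
0.9 (array([ 0.37389493, -0.25936103]), np.float64(1.871499176276771))
0.52 (array([0.45485503, 0.01917578]), np.float64(0.9218772563176896))
0.45 (array([ 0.39503919, -0.04785355]), np.float64(0.4984899062152281))
```

View pics/p5.png

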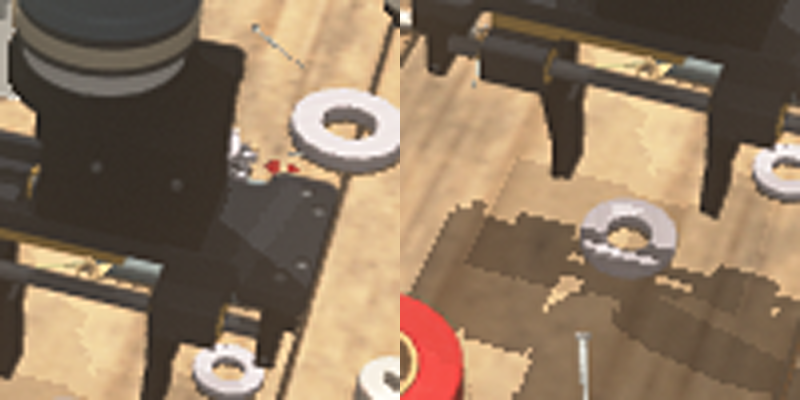

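The middle collar lies between and below the fingers, and the small decoy ring is clear of them.

Emit:
play_rows(
  motion=[
    [[0,0,0.015,0,0,0],[0,0,0.03,0,0,0],[0,0,0.04,0,0,0],[0,0,0.045,0,0,0],[0,0,0.045,0,0,0],[0,0,0.045,0,0,0]],
  ],
)

```text
time_s: 28.78
position: [0.4563, 0.0187, 0.0228]
tcp_rot: [[0.001, 1.0, 0.001], [1.0, -0.001, -0.0], [-0.0, 0.001, -1.0]]
force: [0.9, 0.9, 0.2]
opening: 0.692
grasp_force: 0.0
```

Emit:
play_rows(
  motion=[
    [[0,0,0.001,0,0,0],[0,0,0.001,0,0,0]],
  ],
)

```text
time_s: 28.95
position: [0.4563, 0.0189, 0.0217]
tcp_rot: [[0.0, 1.0, 0.001], [1.0, -0.0, -0.0], [-0.0, 0.001, -1.0]]
force: [-0.9, -0.1, -0.4]
opening: 0.688
grasp_force: 0.0
```

Down 2.5 mm more, then close, rotate and regrip.

Emit:
play_rows(
  motion=[
    [[0,0,0.0015,0,0,0],[0,0,0.0025,0,0,0],[0,0,0.0025,0,0,0]],
  ],
)

```text
time_s: 29.2
position: [0.4559, 0.019, 0.0185]
tcp_rot: [[0.0, 1.0, 0.0], [1.0, -0.0, -0.0], [-0.0, 0.0, -1.0]]
force: [-0.3, -0.2, 0.9]
opening: 0.687
grasp_force: 0.0
```

Emit:
play_rows(
  motion=[
    [[0,0,0,0,0,0],[0,0,0,0,0,0],[0,0,0,0,0,0],[0,0,0,0,0,0],[0,0,0,0,0,0]],
  ],
  fingers=0.038,
)

```text
time_s: 29.62
position: [0.4559, 0.019, 0.0185]
tcp_rot: [[0.0, 1.0, 0.0], [1.0, -0.0, -0.0], [-0.0, 0.0, -1.0]]
force: [-0.1, 0.2, 0.3]
opening: 0.517
grasp_force: 30.0
```

To row units: -42 degrees is -0.2333.

Emit:
play_rows(
  motion=[
    [[0,0,0,0,0,0],[0,0,0,0,0,0],[0,0,0,0,0,-0.0389],[0,0,0,0,0,-0.0778],[0,0,0,0,0,-0.1167],[0,0,0,0,0,-0.1556],[0,0,0,0,0,-0.1944],[0,0,0,0,0,-0.2333]],
  ],
  fingers=0.058,
)

```text
time_s: 30.28
position: [0.4558, 0.019, 0.0186]
tcp_rot: [[-0.673, 0.739, -0.0], [0.739, 0.673, 0.0], [0.0, -0.0, -1.0]]
force: [-0.9, -0.2, 0.2]
opening: 0.663
grasp_force: 0.0
```

To row units: -48 degrees is -0.2667.

Emit:
play_rows(
  motion=[
    [[0,0,0,0,0,-0.0389],[0,0,0,0,0,-0.0778],[0,0,0,0,0,-0.1167],[0,0,0,0,0,-0.1556],[0,0,0,0,0,-0.1944],[0,0,0,0,0,-0.2333],[0,0,0,0,0,-0.2667],[0,0,0,0,0,-0.2667]],
  ],
)

```text
time_s: 30.95
position: [0.4558, 0.019, 0.0185]
tcp_rot: [[-1.0, -0.001, -0.0], [-0.001, 1.0, -0.0], [0.0, -0.0, -1.0]]
force: [0.1, -0.2, 0.1]
opening: 0.666
grasp_force: 0.0
```

Emit:
play_rows(
  motion=[
    [[0,0,0,0,0,0],[0,0,0,0,0,0],[0,0,0,0,0,0],[0,0,0,0,0,0],[0,0,0,0,0,0]],
  ],
  fingers=0.038,
)

```text
time_s: 31.37
position: [0.4558, 0.019, 0.0186]
tcp_rot: [[-1.0, 0.001, -0.0], [0.001, 1.0, 0.0], [0.0, 0.0, -1.0]]
force: [0.2, -0.1, -0.3]
opening: 0.511
grasp_force: 30.0
```

Emit:
play_rows(
  motion=[
    [[0,0,-0.01,0,0,0],[0,0,-0.03,0,0,0],[0,0,-0.06,0,0,0],[0,0,-0.09,0,0,0],[0,0,-0.105,0,0,0],[0,0,-0.105,0,0,0]],
  ],
)

```text
time_s: 31.87
position: [0.4577, 0.0188, 0.1271]
tcp_rot: [[-1.0, 0.0, 0.007], [0.0, 1.0, -0.002], [-0.007, -0.002, -1.0]]
force: [0.7, -0.4, -0.5]
opening: 0.508
grasp_force: 30.0
```

Emit:
play_rows(
  motion=[
    [[0.003,-0.025,0,0,0,0],[0.008,-0.06,0,0,0,0],[0.012,-0.095,0,0,0,0],[0.0165,-0.13,0,0,0,0],[0.0192,-0.155,0,0,0,0],[0.0192,-0.1643,0,0,0,0],[0.0192,-0.1643,0,0,0,0],[0.0192,-0.1643,0,0,0,0]],
  ],
)

```text
time_s: 32.53
position: [0.4359, -0.1447, 0.1231]
tcp_rot: [[-1.0, 0.002, -0.002], [0.002, 1.0, 0.001], [0.002, 0.001, -1.0]]
force: [-0.8, 0.1, -1.6]
opening: 0.507
grasp_force: 30.0
```

Emit:
play_rows(
  motion=[
    [[0,0,0.004,0,0,0],[0,0,0.008,0,0,0],[0,0,0.012,0,0,0],[0,0,0.016,0,0,0],[0,0,0.02,0,0,0],[0,0,0.024,0,0,0],[0,0,0.026,0,0,0],[0,0,0.026,0,0,0]],
  ],
)

```text
time_s: 33.2
position: [0.4363, -0.1451, 0.097]
tcp_rot: [[-1.0, 0.0, -0.001], [0.0, 1.0, 0.001], [0.001, 0.001, -1.0]]
force: [-0.4, -0.0, -0.9]
opening: 0.51
grasp_force: 30.0
```

Target TCP z is about 0.0846.

Emit:
play_rows(
  motion=[
    [[0,0,0.002,0,0,0],[0,0,0.004,0,0,0],[0,0,0.006,0,0,0],[0,0,0.008,0,0,0],[0,0,0.01,0,0,0],[0,0,0.01,0,0,0],[0,0,0.01,0,0,0]],
  ],
)

```text
time_s: 33.78
position: [0.4365, -0.1453, 0.0874]
tcp_rot: [[-1.0, 0.0, -0.0], [0.0, 1.0, 0.0], [0.0, 0.0, -1.0]]
force: [-0.3, 0.2, -0.8]
opening: 0.505
grasp_force: 30.0
```

Emit:
play_rows(
  motion=[
    [[0,0,0.0005,0,0,0],[0,0,0.001,0,0,0],[0,0,0.0015,0,0,0],[0,0,0.0015,0,0,0]],
  ],
)

```text
time_s: 34.12
position: [0.4366, -0.1453, 0.086]
tcp_rot: [[-1.0, 0.0, -0.0], [0.0, 1.0, -0.0], [0.0, -0.0, -1.0]]
force: [-0.4, -0.2, -1.2]
opening: 0.509
grasp_force: 30.0
```

Emit:
play_rows(
  motion=[
    [[0,0,0.0005,0,0,0],[0,0,0.001,0,0,0],[0,0,0.001,0,0,0]],
  ],
)

```text
time_s: 34.37
position: [0.4365, -0.1453, 0.085]
tcp_rot: [[-1.0, 0.0, -0.0], [0.0, 1.0, 0.0], [0.0, 0.0, -1.0]]
force: [0.1, -0.2, -0.4]
opening: 0.51
grasp_force: 30.0
```

Emit:
play_rows(
  motion=[
    [[0,0,0.0005,0,0,0],[0,0,0.0005,0,0,0],[0,0,0.0005,0,0,0]],
  ],
)

```text
time_s: 34.62
position: [0.4366, -0.1453, 0.0845]
tcp_rot: [[-1.0, 0.0, -0.0], [0.0, 1.0, 0.0], [0.0, 0.0, -1.0]]
force: [0.4, 0.1, -1.5]
opening: 0.504
grasp_force: 30.0
```

Emit:
play_rows(
  motion=[
    [[0,0,0.0005,0,0,0],[0,0,0.0005,0,0,0],[0,0,0.0005,0,0,0]],
  ],
)

```text
time_s: 34.87
position: [0.4366, -0.1453, 0.0844]
tcp_rot: [[-1.0, 0.0, 0.0], [0.0, 1.0, -0.0], [-0.0, -0.0, -1.0]]
force: [-0.2, 0.7, 4.9]
opening: 0.504
grasp_force: 30.0
```

The packing collar is seated. Retreat towards the cap; meanwhile enhance the cap view for its yaw.

Emit:
play_rows(
  motion=[
    [[0,0,0,0,0,0],[0,0,0,0,0,0],[0,0,-0.01,0,0,0],[0,0,-0.03,0,0,0],[0,0,-0.055,0,0,0],[0,0,-0.07,0,0,0]],
  ],
  fingers=0.06,
)

```text
time_s: 35.37
position: [0.437, -0.1455, 0.1553]
tcp_rot: [[-1.0, 0.0, 0.001], [0.0, 1.0, -0.001], [-0.001, -0.001, -1.0]]
force: [-0.4, -0.1, -0.7]
opening: 0.689
grasp_force: 0.0
```

Run:
```python
from h import *; from rig import imaging,bot
a=np.radians(np.arange(0,360,60)+30); R=.017/np.cos(np.pi/6)
row=[]
for c in('top','side'):
    d=dict(np.load(c+'.npz'))
    xy0=np.array([.6905,.0205]) if c=='top' else np.array([.6895,.0225])
    p=proj(d,[[*xy0,.012]])[0];x,y=(p-[15,13]).astype(int);S=13
    f=d['frame'][y:y+26,x:x+30,::-1].astype(float)
    f=np.clip((f/150)**.55*255,0,255).astype(np.uint8)
    row.append(cv2.resize(f,None,fx=S,fy=S,interpolation=cv2.INTER_CUBIC))
    print(c,x,y)
cv2.imwrite('pics/hex.png',np.hstack(row))
```

```text
top 265 108
side 228 194
```

View pics/hex.png

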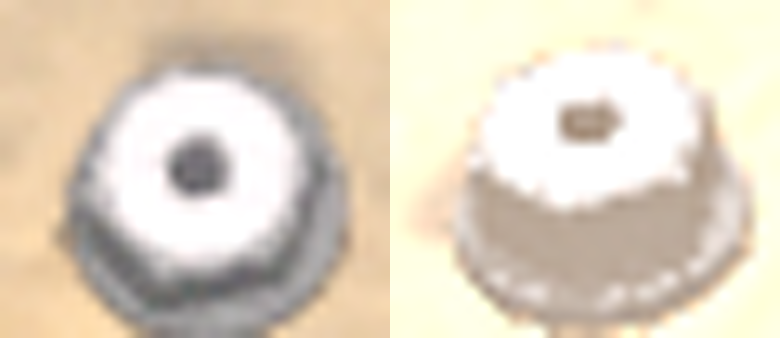

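In the top crop the hexagon's lower corners sit near (85,210), (160,300) and (285,270). That puts the flat normals at a world yaw of about 12°, 72° and -48°. I'll grip first at 72°, then at 12°.

To row units: 18 degrees is 0.1.

Emit:
play_rows(
  motion=[
    [[-0.03,0.0196,0,0,0,0.0167],[-0.063,0.041,0,0,0,0.0333],[-0.096,0.063,0,0,0,0.05],[-0.129,0.0845,0,0,0,0.0667],[-0.162,0.106,0,0,0,0.0833],[-0.195,0.1275,0,0,0,0.1],[-0.228,0.149,0,0,0,0.1],[-0.2534,0.1658,0,0,0,0.1]],
  ],
)

```text
time_s: 36.03
position: [0.6923, 0.0225, 0.1536]
tcp_rot: [[-0.951, 0.308, 0.001], [0.308, 0.951, 0.0], [-0.001, 0.001, -1.0]]
force: [0.2, -0.7, -1.2]
opening: 0.694
grasp_force: 0.0
```

Emit:
play_rows(
  motion=[
    [[0,0,0.02,0,0,0],[0,0,0.05,0,0,0],[0,0,0.085,0,0,0],[0,0,0.085,0,0,0],[0,0,0.085,0,0,0]],
  ],
)

```text
time_s: 36.45
position: [0.6878, 0.0208, 0.0663]
tcp_rot: [[-0.951, 0.309, -0.007], [0.309, 0.951, 0.001], [0.007, -0.001, -1.0]]
force: [0.5, -0.3, 1.0]
opening: 0.686
grasp_force: 0.0
```

Run:
```python
from h import *; from rig import bot,imaging,finder
d=imaging.capture('side'); s=bot.read_state(); print(s['position'],s['time_s'],s['force'],s['opening'])
for r in finder.outline_of('side','clamp_cap'): print(r['confidence'],r['pixels'].sum(),locate(d,'clamp_cap',r['pixels'],(.69,.02))[:2])
a=cv2.resize(d['frame'][130:230,340:440,::-1],None,fx=4,fy=4,interpolation=2);b=cv2.resize(d['frame'][150:250,190:290,::-1],None,fx=4,fy=4,interpolation=2)
cv2.imwrite('pics/p6.png',np.hstack([a,b]))
```

```text
[0.68988875 0.02033324 0.06882471] 36.5 [-0.35403875  0.66033552  0.12748156] 0.690564142524503
0.85 350 (array([0.68985773, 0.02097528]), np.float64(0.8176376113301211))
```

View pics/p6.png

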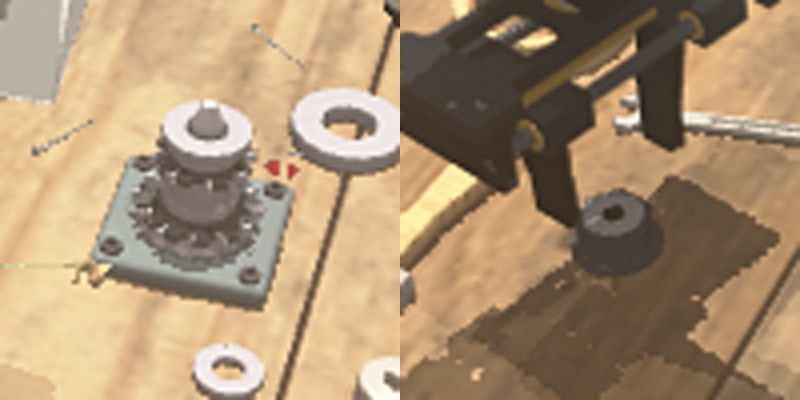

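The stack stands square with the spindle nose showing, and the cap is under the gripper.

Emit:
play_rows(
  motion=[
    [[0,0,0.015,0,0,0],[0,0,0.03,0,0,0],[0,0,0.038,0,0,0],[0,0,0.043,0,0,0],[0,0,0.043,0,0,0]],
  ],
  fingers=0.055,
)

```text
time_s: 36.97
position: [0.6894, 0.0204, 0.0253]
tcp_rot: [[-0.951, 0.31, -0.002], [0.31, 0.951, 0.0], [0.002, -0.0, -1.0]]
force: [-0.3, -1.2, -0.2]
opening: 0.631
grasp_force: 0.0
```

Emit:
play_rows(
  motion=[
    [[0,0,0,0,0,0],[0,0,0,0,0,0],[0,0,0,0,0,0],[0,0,0,0,0,0],[0,0,0,0,0,0]],
  ],
  fingers=0.027,
)

```text
time_s: 37.38
position: [0.6904, 0.0203, 0.0266]
tcp_rot: [[-0.951, 0.309, 0.001], [0.309, 0.951, -0.0], [-0.001, 0.0, -1.0]]
force: [0.2, 0.0, 1.1]
opening: 0.394
grasp_force: 29.6
```

To row units: 42 degrees is 0.2333.

Emit:
play_rows(
  motion=[
    [[0,0,0,0,0,0],[0,0,0,0,0,0],[0,0,0,0,0,0.0389],[0,0,0,0,0,0.0778],[0,0,0,0,0,0.1167],[0,0,0,0,0,0.1556],[0,0,0,0,0,0.1944],[0,0,0,0,0,0.2333]],
  ],
  fingers=0.05,
)

```text
time_s: 38.05
position: [0.6899, 0.0205, 0.0259]
tcp_rot: [[-0.494, 0.869, -0.0], [0.869, 0.494, 0.0], [0.0, -0.0, -1.0]]
force: [-0.2, -0.8, -0.2]
opening: 0.57
grasp_force: 0.0
```

To row units: 18 degrees is 0.1.

Emit:
play_rows(
  motion=[
    [[0,0,0,0,0,0.0333],[0,0,0,0,0,0.0667],[0,0,0,0,0,0.1],[0,0,0,0,0,0.1],[0,0,0,0,0,0.1]],
  ],
)

```text
time_s: 38.47
position: [0.69, 0.0204, 0.026]
tcp_rot: [[-0.21, 0.978, -0.0], [0.978, 0.21, -0.0], [0.0, -0.0, -1.0]]
force: [1.3, 0.4, 0.4]
opening: 0.573
grasp_force: 0.0
```

Emit:
play_rows(
  motion=[
    [[0,0,0,0,0,0],[0,0,0,0,0,0],[0,0,0,0,0,0],[0,0,0,0,0,0],[0,0,0,0,0,0]],
  ],
  fingers=0.027,
)

```text
time_s: 38.88
position: [0.6901, 0.0204, 0.026]
tcp_rot: [[-0.208, 0.978, 0.0], [0.978, 0.208, -0.0], [-0.0, 0.0, -1.0]]
force: [0.1, -0.6, -0.2]
opening: 0.389
grasp_force: 29.9
```

Emit:
play_rows(
  motion=[
    [[0,0,-0.01,0,0,0],[0,0,-0.03,0,0,0],[0,0,-0.06,0,0,0],[0,0,-0.09,0,0,0],[0,0,-0.11,0,0,0],[0,0,-0.11,0,0,0],[0,0,-0.11,0,0,0]],
  ],
)

```text
time_s: 39.47
position: [0.6908, 0.0203, 0.138]
tcp_rot: [[-0.208, 0.978, 0.003], [0.978, 0.208, -0.0], [-0.001, 0.003, -1.0]]
force: [-0.1, 0.4, -1.2]
opening: 0.388
grasp_force: 29.9
```

Run:
```python
from h import *; from rig import bot,imaging
imaging.capture('side');imaging.capture('side'); s=bot.read_state(); P=s['position'];R=np.array(s['tcp_rot']);print(P,s['time_s'],s['force'],s['opening'])
D=np.array([.4366,-.1453,P[2]])-P; print(D,R.T@D, np.degrees(np.arctan2(R[1,1],R[0,1])))
```

```text
[0.68878469 0.02056589 0.13487332] 39.5667 [-0.25211607  0.15506884 -1.95123764] 0.3873977881204064
[-0.25218469 -0.16586589  0.        ] [-0.10990543 -0.2811209   0.00066928] 11.980520232245555
```

Emit:
play_rows(
  motion=[
    [[-0.007,-0.018,0,0,0,0],[-0.02,-0.0517,0,0,0,0],[-0.034,-0.0879,0,0,0,0],[-0.048,-0.124,0,0,0,0],[-0.062,-0.1602,0,0,0,0],[-0.076,-0.1964,0,0,0,0],[-0.09,-0.2325,0,0,0,0],[-0.102,-0.2636,0,0,0,0]],
  ],
)

```text
time_s: 40.23
position: [0.4498, -0.134, 0.1346]
tcp_rot: [[-0.208, 0.978, -0.004], [0.978, 0.208, 0.002], [0.003, -0.004, -1.0]]
force: [0.1, -1.9, -1.1]
opening: 0.389
grasp_force: 29.9
```

Emit:
play_rows(
  motion=[
    [[-0.0073,-0.0188,0,0,0,0],[-0.0073,-0.0188,0,0,0,0],[-0.0073,-0.0188,0.002,0,0,0],[-0.0073,-0.0188,0.006,0,0,0],[-0.0073,-0.0188,0.01,0,0,0],[-0.0073,-0.0188,0.014,0,0,0],[-0.0073,-0.0188,0.014,0,0,0],[-0.0073,-0.0188,0.014,0,0,0]],
  ],
)

```text
time_s: 40.9
position: [0.4367, -0.1445, 0.1215]
tcp_rot: [[-0.209, 0.978, -0.001], [0.978, 0.209, 0.001], [0.001, -0.001, -1.0]]
force: [-0.4, -0.4, -0.9]
opening: 0.385
grasp_force: 29.9
```

Emit:
play_rows(
  motion=[
    [[0,0,0.003,0,0,0],[0,0,0.006,0,0,0],[0,0,0.009,0,0,0],[0,0,0.012,0,0,0],[0,0,0.015,0,0,0],[0,0,0.017,0,0,0],[0,0,0.017,0,0,0]],
  ],
)

```text
time_s: 41.48
position: [0.4362, -0.145, 0.1046]
tcp_rot: [[-0.207, 0.978, -0.001], [0.978, 0.207, 0.001], [0.001, -0.001, -1.0]]
force: [0.2, 0.2, -1.3]
opening: 0.388
grasp_force: 29.9
```

Emit:
play_rows(
  motion=[
    [[0,0,0.0005,0,0,0],[0,0,0.001,0,0,0],[0,0,0.0015,0,0,0],[0,0,0.002,0,0,0],[0,0,0.002,0,0,0]],
  ],
)

```text
time_s: 41.9
position: [0.4365, -0.1451, 0.1031]
tcp_rot: [[-0.207, 0.978, 0.0], [0.978, 0.207, -0.0], [-0.0, 0.0, -1.0]]
force: [0.4, 0.0, -1.4]
opening: 0.39
grasp_force: 29.9
```

Emit:
play_rows(
  motion=[
    [[0,0,0.0005,0,0,0],[0,0,0.001,0,0,0],[0,0,0.0015,0,0,0],[0,0,0.002,0,0,0],[0,0,0.002,0,0,0]],
  ],
)

```text
time_s: 42.32
position: [0.4364, -0.1451, 0.101]
tcp_rot: [[-0.207, 0.978, -0.0], [0.978, 0.207, 0.0], [0.0, -0.0, -1.0]]
force: [-0.2, -0.2, -1.0]
opening: 0.388
grasp_force: 29.9
```

Emit:
play_rows(
  motion=[
    [[0,0,0.0005,0,0,0],[0,0,0.001,0,0,0],[0,0,0.001,0,0,0]],
  ],
)

```text
time_s: 42.57
position: [0.4364, -0.145, 0.1]
tcp_rot: [[-0.208, 0.978, -0.0], [0.978, 0.208, 0.0], [0.0, -0.0, -1.0]]
force: [-1.0, -0.3, -1.5]
opening: 0.383
grasp_force: 29.9
```

Emit:
play_rows(
  motion=[
    [[0,0,0.0005,0,0,0],[0,0,0.0005,0,0,0],[0,0,0.0005,0,0,0]],
  ],
)

```text
time_s: 42.82
position: [0.4365, -0.1451, 0.0999]
tcp_rot: [[-0.207, 0.978, 0.0], [0.978, 0.207, -0.0], [-0.0, 0.0, -1.0]]
force: [-0.2, 1.1, 4.0]
opening: 0.386
grasp_force: 29.9
```

Seated, with contact at 0.0999 as expected. Release, retreat and check.

Emit:
play_rows(
  motion=[
    [[0,0,0,0,0,0],[0,0,0,0,0,0],[0,0,-0.01,0,0,0],[0,0,-0.03,0,0,0],[0,0,-0.06,0,0,0],[0,0,-0.09,0,0,0]],
  ],
  fingers=0.055,
)

```text
time_s: 43.32
position: [0.4358, -0.1447, 0.1898]
tcp_rot: [[-0.207, 0.978, -0.002], [0.978, 0.207, 0.001], [0.002, -0.002, -1.0]]
force: [0.4, -0.1, -0.5]
opening: 0.625
grasp_force: 0.0
```

Emit:
play_rows(
  motion=[
    [[0.03,0.02,0,0,0,0],[0.07,0.04,0,0,0,0],[0.11,0.06,0,0,0,0],[0.15,0.08,0,0,0,0],[0.18,0.1,0,0,0,0],[0.2,0.12,0,0,0,0],[0.2,0.12,0,0,0,0],[0.2,0.12,0,0,0,0]],
  ],
)

```text
time_s: 43.98
position: [0.5128, 0.0769, 0.1893]
tcp_rot: [[-0.211, 0.977, 0.0], [0.977, 0.211, -0.0], [-0.0, 0.0, -1.0]]
force: [0.7, -0.1, 0.3]
opening: 0.632
grasp_force: 0.0
```

Run:
```python
from h import *; from rig import bot,imaging
d=imaging.capture('side'); s=bot.read_state(); print(s['position'],s['time_s'],s['force'])
x,y=330,110
a=cv2.resize(d['frame'][y:y+120,x:x+120,::-1],None,fx=4,fy=4,interpolation=2);b=cv2.resize(d['frame'][:,:,::-1],(320,200))
b=cv2.copyMakeBorder(b,0,280,0,0,0)
cv2.imwrite('pics/fin.png',np.hstack([a,b]))
```

```text
[0.51193986 0.07580689 0.18912108] 44.0333 [-0.35886209  0.10039518  0.10929746]
```

View pics/fin.png

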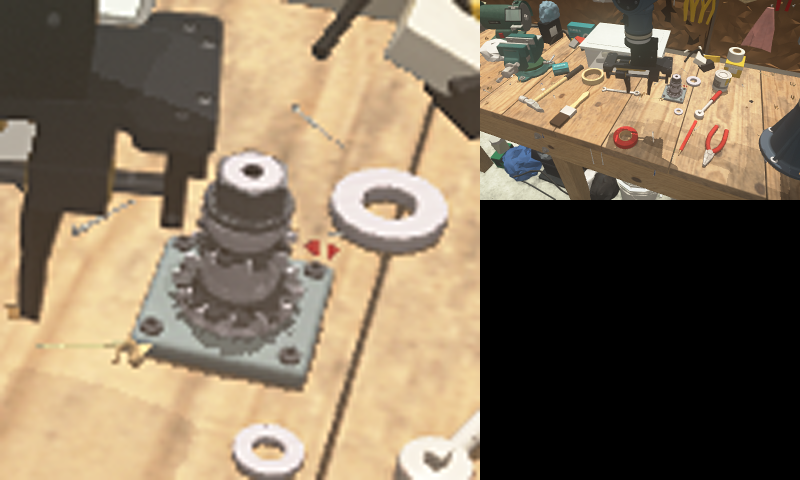

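The full stack stands on the spindle (crop 190-300, 150-350) with the cap flush on top. The tape roll and spanner haven't moved, and the gripper is clear.

```bash
python3 -c "
from rig import bot
print(bot.hand_in())"
```

```text
the job is handed in; nothing more can be done
None
```

The tonguing set is built on the spindle in the order asked, each part lowered until it touched the one below, with the tape roll and spanner left where they lay; I handed it in at about 44 s, and no verdict came back.

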